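# Blow-dry the rinsed spray cup

### The arm

A 7-joint arm with a two-finger parallel gripper is mounted at the origin on the work surface. World frame = base frame: x ahead of the robot, y to its left, z up, the work surface at z = 0. Lengths are in m, angles in rad, forces in N, time in s.
With the tool pointing down it reaches from about 0.4 to 0.85 m from the base axis. Payload 6.9 kg.
Tool frame: the origin (TCP) lies midway between the tips of the shut fingers; the grasp point (between the pads) lies behind it (ctrl.pinch_z is the z of the grasp point in the tool frame, in m); z points along the fingers, y is the direction in which the jaws open and shut (so a half turn about z gives the same grasp; the last joint's range is limited). The gripper opens to 85 mm and grips with 20 to 120 N. Pads are 22 mm wide; open, the fingers measure 114 mm over their backs; the gripper's body (76 mm by 85 mm) begins 54 mm behind the grasp point. The pads swing forward as they close: fully open they stand 13 mm farther back than shut.
Start: joints at [-1.026, 0.507, -0.238, 1.5, 0.126, 1.149, -0.155], TCP at [0.266, 0.566, 0.231] pointing down, gripper open.
Joint ranges: [-3.08, 3.08], [-0.24, 2.05], [-1.43, 1.35], [0, 2.5], [-1.52, 4.66], [0.17, 1.96], [-2.89, 2.89]. Speed limits (rad/s): [2.39, 2.39, 3.14, 3.14, 3.14, 3.14, 3.14].

### API

Orientations are given as a unit quaternion [w, x, y, z].
In Python, from station import ctrl, get_state, vision, ticket, models gives the robot as it stands. Calls block until the motion is done:
- ctrl.movep(position, orientation): joint-space move of the TCP to a pose.
- ctrl.movel(position, frame=None, max_speed=0.15): straight line of the TCP; frame=None keeps the orientation; max_speed is the mean speed in m/s.
- ctrl.set_joints(angles): joint-space move.
- ctrl.ungrasp() and ctrl.close_gripper(force=None): open the fingers fully, or close them until they stop; force is the grip in N (None keeps the last).
- ctrl.pause(seconds).
- ctrl.ik(position, orientation): joint angles nearest the present ones, or None.
- get_state(): the state.
- vision.grab_frame(name): name is "scene" or "top" or "wrist"; returns (picture, depth): 384x512x3 uint8, blue, green, red; 384x512 float32, m along the optical axis (not along the pixel's ray), 0 where there is no reading.
- vision.camera_info(name): a dict with "mtx" (3x3 intrinsics, pixels), "dist_coeffs" ([k1, k2, p1, p2, k3] as OpenCV has them; the pictures are not rectified), "R" (3x3) and "t" (3): a world point X has camera coordinates R X + t; the wrist camera has in their place "hand_eye" (4x4, takes a point from camera to tool coordinates, whose origin is the TCP and whose axes are the flange's). Camera axes: x right, y down, z forward; pixel columns grow to the right and rows downward; lengths in m; the calibration is good to about 2 mm. A picture is of the moment at which its call begins: read the wrist's pose just before it. camera_info takes no time and is no camera call.
A pose or a line that the arm cannot do raises ctrl.Unreachable and nothing moves.
- ticket.close_job(): hands the job in, once; it reports no verdict.
Trained networks look in the newest picture that a camera, given by its name, has taken for a name from the list of things; names that differ only in an ending like _2 or _b are one class to them, and where a whole thing is asked for, a point or a joint stands for the part that bears it (a point fixed in the world has none). Each returns a list of dicts, best first, with "p" (0 to 1); they miss things now and then, are a little off and sometimes report something else, mostly with a low value. They report only what shows in the picture. A call takes as long as a camera call. They do not tell look-alikes from the thing itself.
- models.recognise(camera, target): "point" ([column, row] in pixels, amid what is visible of it).
- models.masks_of(camera, target): "mask" (384x512 bool, what is visible of it) and "point" ([column, row] in pixels, amid what is visible of it).
The state is a dict: "time": time; "qpos": joint angles; "qd": joint speeds; "tau": joint torques, N m; "tcp_pos": TCP position; "eef_rot": TCP orientation; "contact_force": force on the tool from outside, world axes, zero at the start; "wrist_torque": the same for the moment, N m; "width": finger opening in m.
Only numpy, scipy, OpenCV 4.12 (cv2) and the standard library are available. Lean on these libraries where they do the work, as an engineer would, in place of code of your own. Each camera call takes 0.05 s, during which the arm holds its last target. There are 200 camera calls.

### The job

Take the rinsed metal spray cup from its rest, turn it mouth-down and lower it gently, without dropping it, over the taller of the two blow-dry posts until its rim sits flat on the post's round base. Then push the spring-centred stick on the valve box well over towards that post and hold it there for two seconds to blow the cup dry, never pushing it towards the other post. Let the stick return to the middle, leave the cup on its post, and do not disturb the jar, wrench or screwdriver.

Things in the scene. Friction and masses are not known exactly. Their poses are not given: they have to be found in the camera images.
- cup: Metal spray cup, a straight round cylinder closed at one end: outside diameter 60 mm, length 85 mm, wall 3 mm, closed end 4 mm, about 0.16 kg. Origin at its middle (on the axis, half-way along). Its x axis points along the cylinder to the open mouth, 42.5 mm away. It starts lying on the rest, axis level, 58 mm above the bench, mouth pointing away from the robot or to the left.
- rest: Fixed rest for the cup: blue ceramic tile 150 x 150 x 8 mm carrying two wooden blocks and two parallel 10 mm steel rods, 35 mm apart (centre to centre) and 86 mm long, their tops 33 mm above the bench; the rest under the cup is 45 mm wide, so the cup's sides are free. Origin on the bench under its centre; x axis along the rods, the way the cup's mouth points.
- tall_post: The taller blow-dry post, fixed: round grey base, diameter 90 mm, top face 15 mm above the bench, with an upright brass tube of diameter 22 mm whose chamfered tip is 75 mm above the bench. A low brass collar, diameter 30 mm, 6 mm high, at its foot. Origin on the bench on its axis, z up. With the cup seated mouth-down, the cup's middle is 57.5 mm above the bench.
- short_post: The shorter blow-dry post, fixed: the same base and tube diameters, but its tip is only 38 mm above the bench. Origin on the bench on its axis. The two posts stand 130 mm to either side of the valve box; which one is on which side changes.
- valve_box: Fixed grey valve box, 100 (x) x 90 (y) x 60 (z) mm, half-way between the two posts. Origin on the bench under its centre, z up; its y axis lies along the line through both posts.
- knob (a point): Centre of the black ball knob, diameter 32 mm, on top of the stick (a 10 mm steel shaft). It stands 125 mm above the bench and 65 mm above the stick's pivot, which is in the middle of the box's top face. The stick tilts about this pivot every way, up to 0.45 rad each way (knob about 28 mm sideways), and springs back to upright when let go; at full tilt it takes about 4 N at the knob.
- stick_side (a joint): Tilt of the stick along the line of the posts, rad: 0 upright, positive when leaning to the valve box's +y side, stops at -0.45 and +0.45. More than 0.32 opens the air to the post on that side.
- stick_fore (a joint): Tilt of the stick across the line of the posts, rad: 0 upright, positive when leaning to the valve box's +x side, stops at -0.45 and +0.45; it does nothing here.
- jar: Bystander: closed glass jar with a metal lid, diameter 64 mm, 85 mm high, loose, standing beyond the work. Origin at the centre of its underside.
- wrench: Bystander: steel combination wrench lying on the bench beyond the valve box, loose. Origin under its middle.
- screwdriver: Bystander: black screwdriver lying on the bench between the robot and the valve box, loose. Origin under its middle.
There are look-alikes about, which are no part of the job. Leave any green or purple look-alike of the cup alone. Leave any pink look-alike of the tall_post alone.

How it is judged:
By the outcome, as a careful person would: the job done as asked, in the order asked, and still so for the second after the job is handed in, with the robot touching nothing.
It also fails if it takes over 61 s, if anything falls off the work surface, if the arm or the gripper's body presses on something with over 40 N, if the wrist force passes 120 N, or if a joint passes its speed limit or range.

## Working session

There is one attempt and no reset: what is moved stays moved. The work goes in short steps, each a Python script; the robot and the scene stay as the last script left them, time stands still between calls to the robot, and variables do not carry over. Pictures are saved under pics/ and viewed, about 8 in all and at most 12, crops included, and the job is handed in when it is done.

```bash
ls; mkdir -p pics; python3 - <<'E'
from station import ctrl,get_state,vision,models
import cv2,numpy as np
print(get_state(),ctrl.pinch_z)
ims=[]
for n in ["scene","top"]:
    im,d=vision.grab_frame(n); np.save(f"{n}_d.npy",d); cv2.imwrite(f"{n}.png",im); 
    for t in ["cup","tall_post","short_post","valve_box","knob","rest","jar","wrench","screwdriver"]:
        print(n,t,[(np.round(r["point"]).tolist(),round(r["p"],2)) for r in models.recognise(n,t)])
    ims.append(im)
    i=vision.camera_info(n); print(n,{k:np.round(v,3).tolist() for k,v in i.items()})
for n,im in zip(["scene","top"],ims): cv2.imwrite(f"pics/{n}1.png",cv2.resize(im,(800,600)))
E
```

```text
pics
{'time': 0.0, 'qpos': array([-1.02650008,  0.50832698, -0.23753632,  1.50112671,  0.12568877,
        1.14891267, -0.15481708]), 'qd': array([-1.65468928e-04, -1.72544774e-04,  7.06078285e-04, -7.57501178e-04,
       -4.92046361e-04, -7.98350333e-06, -1.91321774e-03]), 'tau': array([ 4.27683690e-04, -6.20588350e+01, -2.18641385e+00, -2.49650753e+01,
        1.26978560e-02,  1.21548938e-02,  4.97220952e-06]), 'tcp_pos': array([0.26537899, 0.56530338, 0.23043893]), 'eef_rot': array([-1.84216541e-04,  2.17639690e-01,  9.76028775e-01, -8.73276841e-04]), 'contact_force': array([ 0.02263737,  0.73899023, -0.47111452]), 'wrist_torque': array([ 0.00243443,  0.02101544, -0.01881372]), 'width': 0.08588421956255016} -0.0187
scene cup [([188.0, 232.0], 0.73), ([122.0, 232.0], 0.72), ([192.0, 294.0], 0.6)]
scene tall_post [([232.0, 174.0], 0.71), ([261.0, 206.0], 0.58)]
scene short_post [([345.0, 187.0], 0.73)]
scene valve_box [([306.0, 193.0], 0.84)]
scene knob [([309.0, 182.0], 0.72)]
scene rest [([192.0, 253.0], 0.91)]
scene jar [([261.0, 209.0], 0.59), ([265.0, 263.0], 0.58), ([274.0, 15
[... 362 characters left out ...]
p [([388.0, 212.0], 0.89), ([325.0, 184.0], 0.77), ([323.0, 135.0], 0.57)]
top tall_post [([266.0, 262.0], 0.85), ([245.0, 212.0], 0.67)]
top short_post [([147.0, 212.0], 0.97), ([176.0, 147.0], 0.17)]
top valve_box [([194.0, 207.0], 0.69), ([190.0, 204.0], 0.51)]
top knob [([193.0, 206.0], 0.68)]
top rest [([313.0, 198.0], 0.73), ([325.0, 188.0], 0.33)]
top jar [([260.0, 146.0], 0.66)]
top wrench [([178.0, 145.0], 0.96)]
top screwdriver [([210.0, 266.0], 0.87)]
top {'mtx': [[431.107, 0.0, 254.02], [0.0, 431.107, 195.745], [0.0, 0.0, 1.0]], 'dist_coeffs': [-0.073, 0.0, 0.0, 0.0, 0.0], 'R': [[-0.098, -0.995, 0.0], [-0.971, 0.096, -0.217], [0.216, -0.022, -0.976]], 't': [-0.068, 0.608, 1.041]}
```

View pics/scene1.png

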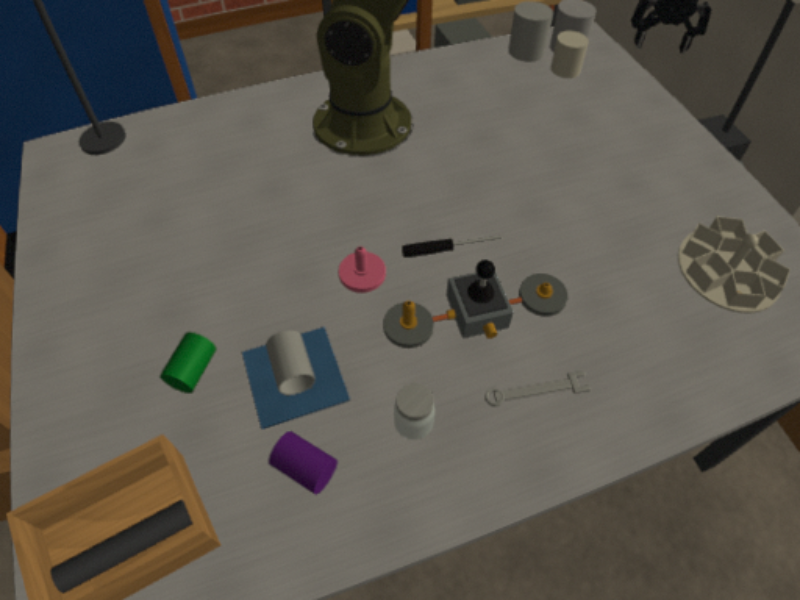

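View pics/top1.png

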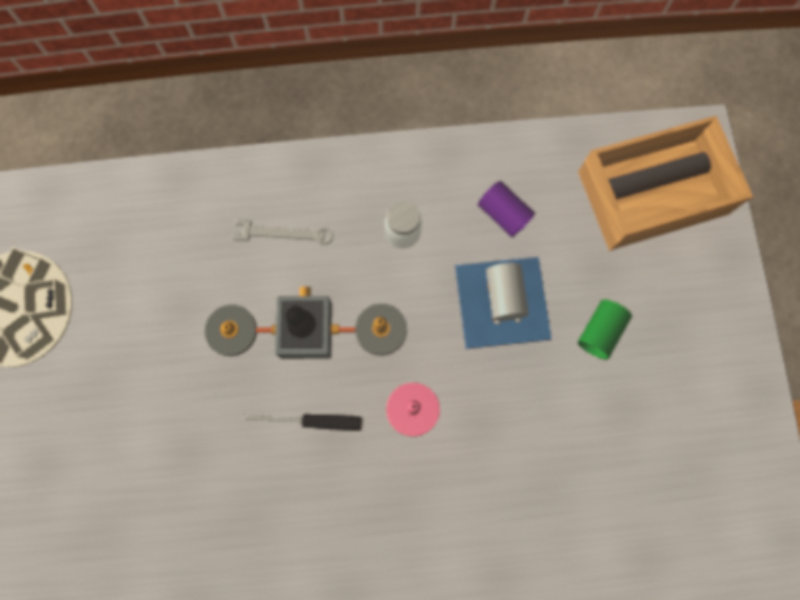

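The pictures show the white cup on its blue tile at scene (290,362) and top (505,292), with its mouth away from the robot. The tall post is at scene (408,322) and top (381,328), on the −y side of the box, and the short post is on the +y side. A pink post stands between the robot and the tall post. The green and purple cups are the look-alikes. Next I'll measure.

```bash
cat > h.py <<'E'
import cv2,numpy as np
from station import ctrl,get_state,vision,models
from scipy.spatial.transform import Rotation as Rn
def cloud(name,d,mask,info=None,T=None):
    i=info or vision.camera_info(name)
    v,u=np.nonzero(mask&(d>0)); z=d[v,u].astype(float)
    p=cv2.undistortPoints(np.c_[u,v].astype(float)[:,None],np.array(i["mtx"]),np.array(i["dist_coeffs"]))[:,0]
    X=np.c_[p,np.ones(len(p))]*z[:,None]
    if T is not None: return X@T[:3,:3].T+T[:3,3]
    return (X-np.array(i["t"]))@np.array(i["R"])
def onplane(name,px,h):
    i=vision.camera_info(name);R=np.array(i["R"]);t=np.array(i["t"])
    p=cv2.undistortPoints(np.array([[px]],float),np.array(i["mtx"]),np.array(i["dist_coeffs"]))[0,0]
    c=-R.T@t; r=R.T@np.array([*p,1]); return c+r*(h-c[2])/r[2]
def quat(z,y):
    z=np.array(z,float);z/=np.linalg.norm(z);y=np.array(y,float);y-=z*(y@z);y/=np.linalg.norm(y)
    q=Rn.from_matrix(np.c_[np.cross(y,z),y,z]).as_quat(); return q[[3,0,1,2]]
E
python3 - <<'E'
from h import *
for n in ["scene","top"]:
    im,d=vision.grab_frame(n)
    for t in ["cup","tall_post","short_post","valve_box","knob","jar","rest"]:
        for r in models.masks_of(n,t):
            if r["p"]<.4: continue
            m=r["mask"]; X=cloud(n,d,m)
            if len(X)<5: continue
            col=im[m].mean(0).round()
            s=""
            if t in("cup","rest"):
                Y=X[X[:,2]>.06] if t=="cup" else X
                if len(Y)<5: continue
                w,V=np.linalg.eigh(np.cov(Y[:,:2].T)); s=f"axis {V[:,1].round(3)} mid {Y.mean(0).round(3)}"
            if "post" in t: s=f"disc {onplane(n,r['point'],.015).round(3)}"
            print(n,t,round(r["p"],2),np.round(r["point"]),len(X),"med",np.median(X,0).round(3),"lo",np.percentile(X,3,axis=0).round(3),"hi",np.percentile(X,97,axis=0).round(3),col,s)
E
```

```text
scene cup 0.78 [188. 231.] 886 med [ 0.622 -0.314  0.08 ] lo [ 0.57  -0.341  0.03 ] hi [ 0.65  -0.288  0.088] [86. 96. 98.] axis [-1.     0.007] mid [ 0.61  -0.314  0.081]
scene cup 0.73 [121. 231.] 858 med [ 0.546 -0.474  0.052] lo [ 0.504 -0.515  0.006] hi [ 0.579 -0.435  0.06 ] [32. 86. 20.] axis [-0.806  0.592] mid [ 0.539 -0.479  0.061]
scene cup 0.66 [194. 293.] 1081 med [ 0.772 -0.338  0.053] lo [ 0.728 -0.379  0.01 ] hi [ 0.809 -0.299  0.06 ] [72. 28. 63.] axis [-0.795 -0.607] mid [ 0.768 -0.335  0.061]
scene tall_post 0.95 [232. 176.] 659 med [ 0.443 -0.144  0.014] lo [ 0.4   -0.18   0.004] hi [ 0.477 -0.101  0.069] [ 76.  66. 133.] disc [ 0.449 -0.142  0.015]
scene tall_post 0.61 [262. 206.] 763 med [ 0.585 -0.105  0.014] lo [ 0.54  -0.139  0.003] hi [ 0.619 -0.062  0.07 ] [53. 68. 73.] disc [ 0.576 -0.095  0.015]
scene short_post 0.71 [349. 188.] 658 med [0.607 0.154 0.014] lo [0.561 0.119 0.004] hi [0.642 0.195 0.034] [55. 67. 70.] disc [0.604 0.16  0.015]
scene valve_box 0.64 [307. 192.] 1554 med [0.602 0.02  0.054] lo [ 0.546 -0.02   0.005] hi [0.646 0.075 0.136] [42. 4
[... 1246 characters left out ...]
3 -0.144  0.015]
top short_post 0.85 [146. 214.] 932 med [0.596 0.16  0.015] lo [0.558 0.121 0.   ] hi [0.639 0.202 0.034] [ 95. 111. 118.] disc [0.59  0.165 0.015]
top valve_box 0.6 [194. 207.] 1706 med [0.58  0.026 0.056] lo [ 0.535 -0.024  0.001] hi [0.641 0.094 0.138] [80. 89. 96.] 
top knob 0.7 [194. 206.] 316 med [0.581 0.028 0.081] lo [0.566 0.011 0.059] hi [0.601 0.055 0.141] [43. 46. 49.] 
top jar 0.75 [258. 144.] 555 med [ 0.735 -0.151  0.083] lo [ 0.717 -0.176  0.017] hi [ 0.77  -0.125  0.088] [142. 155. 160.] 
top rest 0.85 [315. 197.] 2071 med [ 0.587 -0.293  0.008] lo [ 0.53  -0.383  0.003] hi [ 0.674 -0.24   0.012] [123. 103.  79.] axis [0.368 0.93 ] mid [ 0.594 -0.308  0.008]
```

```bash
cat >> h.py <<'E'
def wrist():
    s=get_state(); im,d=vision.grab_frame("wrist"); i=vision.camera_info("wrist")
    q=np.array(s["eef_rot"]);T=np.eye(4);T[:3,:3]=Rn.from_quat(q[[1,2,3,0]]).as_matrix();T[:3,3]=s["tcp_pos"]
    return im,d,T@np.array(i["hand_eye"])
def circ(X):
    A=np.c_[2*X[:,:2],np.ones(len(X))];b=(X[:,:2]**2).sum(1);s=np.linalg.lstsq(A,b,rcond=None)[0]
    return s[:2],np.sqrt(s[2]+s[0]**2+s[1]**2)
E
python3 - <<'E'
from h import *
ctrl.movep([.57,-.03,.27],quat([0,0,-1],[0,1,0]))
im,d,T=wrist(); cv2.imwrite("pics/w1.png",im); print(get_state()["qpos"].round(2),get_state()["time"])
for t in ["tall_post","short_post","knob"]:
    for r in models.masks_of("wrist",t):
        X=cloud("wrist",d,r["mask"],T=T)
        if len(X)<10: continue
        if t=="knob":
            Y=X[X[:,2]>.12]; print(t,round(r["p"],2),Y.mean(0).round(4),Y.max(0).round(3),Y.min(0).round(3),len(Y))
        else:
            D=X[abs(X[:,2]-.015)<.006]; h,_=cv2.findContours(r["mask"].astype(np.uint8),0,2)
            print(t,round(r["p"],2),r["point"],"bbox mid",((D.min(0)+D.max(0))/2).round(4),(D.max(0)-D.min(0)).round(3),"tip",X[X[:,2]>X[:,2].max()-.006].mean(0).round(4))
ctrl.movep(np.array([.598,-.311,.058])+np.array([.4226,0,-.9063])*(.0247-.13),quat([np.sin(np.radians(25)),0,-np.cos(np.radians(25))],[0,1,0]))
im,d,T=wrist(); cv2.imwrite("pics/w2.png",im); print(get_state()["qpos"].round(2),get_state()["time"])
for r in models.masks_of("wrist","cup"):
    X=cloud("wrist",d,r["mask"],T=T); Y=X[X[:,2]>.065]
    if len(Y)<30: continue
    w,V=np.linalg.eigh(np.cov(Y[:,:2].T)); print("cup",round(r["p"],2),r["point"],Y.mean(0).round(4),Y.min(0).round(3),Y.max(0).round(3),V[:,1].round(3))
cv2.imwrite("pics/w12.png",np.vstack([cv2.imread("pics/w1.png")[:300],im[:300]]))
E
```

```text
[ 0.04  0.39 -0.05  1.58  0.02  1.17  1.56] 4.2333
tall_post 0.97 [206.0, 154.0] bbox mid [ 0.5743 -0.0979  0.0151] [0.088 0.087 0.012] tip [ 0.5745 -0.0976  0.0736]
tall_post 0.77 [165.8, 45.0] bbox mid [ 0.4343 -0.138   0.0151] [0.089 0.089 0.012] tip [ 0.4344 -0.1372  0.0735]
knob 0.64 [0.5837 0.0295 0.1348] [0.602 0.046 0.142] [0.571 0.016 0.12 ] 787
[ 0.77  0.46 -0.23  1.96 -0.36  0.39  2.46] 5.6
cup 0.59 [249.8, 188.9] [ 0.5943 -0.3135  0.0811] [ 0.564 -0.343  0.065] [ 0.65  -0.285  0.089] [-1.   -0.01]
```

View pics/w12.png

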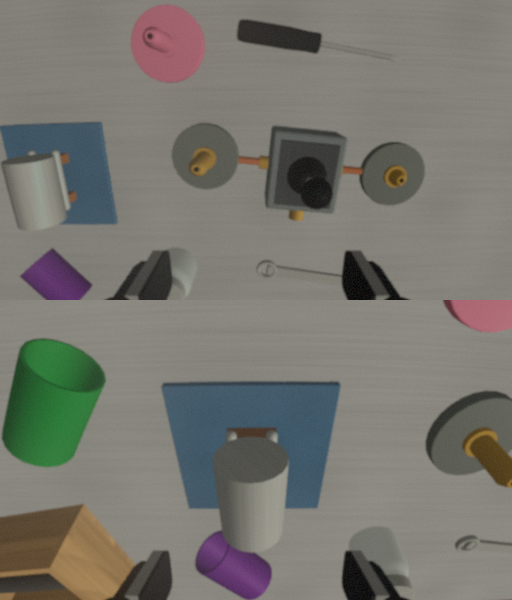

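The wrist view agrees with the earlier measurements. The tall post is at (0.5745, −0.0977), with its tip 74 mm high. The cup spans x 0.564–0.650 at y −0.3135, with its axis along +x. I'll grasp now.

```bash
python3 - <<'E'
from h import *
z=np.array([np.sin(np.radians(25)),0,-np.cos(np.radians(25))])
g=np.array([.5965,-.3135,.058])+.0247*z
ctrl.movel(g,max_speed=.1); s=get_state(); print(s["tcp_pos"]-g,s["contact_force"].round(1),s["qpos"].round(2))
ctrl.close_gripper(50); s=get_state(); print("w",s["width"],s["contact_force"].round(1),s["time"])
ctrl.movel(g+[0,0,.16],max_speed=.12); s=get_state(); print("w",s["width"],s["contact_force"].round(1),s["time"],s["qpos"].round(2))
im,d=vision.grab_frame("scene"); im2,_,_=wrist(); cv2.imwrite("pics/g.png",np.hstack([im[100:350,100:400],im2[100:350,150:400]]))
Ry=Rn.from_euler('y',90,degrees=True).as_matrix();q=np.array(s["eef_rot"]);G=Rn.from_quat(q[[1,2,3,0]]).as_matrix()
F=Rn.from_euler('z',270,degrees=True).as_matrix()@Ry@G;qf=Rn.from_matrix(F).as_quat()[[3,0,1,2]]
for h in (.2,.13,.0675): print(F[:,2].round(2),ctrl.ik(np.array([.5745,-.0977,h])+.0247*F[:,2],qf))
E
```

```text
Traceback (most recent call last):
station.Unreachable: the arm cannot follow that straight line within its joint ranges
```

```bash
python3 - <<'E'
from h import *
Ry=Rn.from_euler('y',90,degrees=True).as_matrix()
f=lambda q:None if q is None else np.round(q,2).tolist()
for a in (10,15,20):
    A=np.radians(a);z=np.array([np.sin(A),0,-np.cos(A)]);q=quat(z,[0,1,0]);G=Rn.from_quat(q[[1,2,3,0]]).as_matrix()
    g=np.array([.5965,-.3135,.058])+.0247*z
    for b in (.16,.12,.08,.04,0): print(a,b,f(ctrl.ik(g+[0,0,b],q)))
    for psi in (270,285):
        F=Rn.from_euler('z',psi,degrees=True).as_matrix()@Ry@G;qf=Rn.from_matrix(F).as_quat()[[3,0,1,2]]
        for h in (.2,.13,.0675): print(" ",psi,h,f(ctrl.ik(np.array([.5745,-.0977,h])+.0247*F[:,2],qf)))
E
```

```text
10 0.16 [0.4, 0.54, 0.14, 1.57, -0.2, 0.89, 2.2]
10 0.12 [0.42, 0.57, 0.11, 1.62, -0.2, 0.8, 2.21]
10 0.08 [0.44, 0.62, 0.08, 1.67, -0.19, 0.72, 2.21]
10 0.04 [0.46, 0.66, 0.05, 1.7, -0.19, 0.63, 2.21]
10 0 [0.47, 0.71, 0.03, 1.73, -0.19, 0.55, 2.22]
  270 0.2 [0.59, 0.99, 0.03, 1.5, -0.99, 1.79, 1.05]
  270 0.13 [0.47, 1.11, 0.26, 1.49, -1.07, 1.88, 1.22]
  270 0.0675 [0.49, 1.2, 0.22, 1.47, -1.06, 1.82, 1.27]
  285 0.2 [0.72, 1.09, -0.42, 1.27, -0.65, 1.79, 0.78]
  285 0.13 [0.73, 1.19, -0.43, 1.26, -0.59, 1.73, 0.83]
  285 0.0675 [0.55, 1.24, -0.04, 1.24, -0.78, 1.84, 1.09]
15 0.16 [0.48, 0.5, 0.06, 1.65, -0.22, 0.77, 2.23]
15 0.12 [0.49, 0.54, 0.03, 1.7, -0.22, 0.68, 2.24]
15 0.08 [0.51, 0.59, -0.0, 1.74, -0.23, 0.59, 2.26]
15 0.04 [0.53, 0.64, -0.03, 1.78, -0.23, 0.51, 2.27]
15 0 [0.54, 0.69, -0.05, 1.81, -0.24, 0.42, 2.28]
  270 0.2 [0.43, 0.98, 0.32, 1.51, -1.06, 1.89, 1.14]
  270 0.13 [0.46, 1.07, 0.27, 1.51, -1.05, 1.81, 1.2]
  270 0.0675 [0.48, 1.16, 0.23, 1.49, -1.04, 1.75, 1.25]
  285 0.2 [0.72, 1.05, -0.41, 1.28, -0.61, 1.75, 0.78]
  285 0.13 [0.5, 1.11, 0.06, 1.29, -0.81, 1.87, 1.08]
  285 0.0675 [0.42, 1.21, 0.23, 1.28, -0.89, 1.9, 1.22]
20 0.16 [0.56, 0.48, -0.04, 1.72, -0.26, 0.65, 2.28]
20 0.12 [0.58, 0.52, -0.06, 1.77, -0.27, 0.56, 2.3]
20 0.08 [0.59, 0.57, -0.09, 1.81, -0.28, 0.47, 2.32]
20 0.04 [0.61, 0.63, -0.11, 1.85, -0.29, 0.38, 2.35]
20 0 [0.62, 0.69, -0.14, 1.88, -0.3, 0.29, 2.37]
  270 0.2 [0.42, 0.93, 0.33, 1.52, -1.03, 1.83, 1.12]
  270 0.13 [0.44, 1.02, 0.28, 1.53, -1.02, 1.75, 1.19]
  270 0.0675 [0.46, 1.11, 0.24, 1.52, -1.02, 1.68, 1.24]
  285 0.2 [0.47, 0.99, 0.1, 1.31, -0.81, 1.89, 1.02]
  285 0.13 [0.39, 1.09, 0.27, 1.32, -0.88, 1.9, 1.18]
  285 0.0675 [0.39, 1.17, 0.27, 1.31, -0.89, 1.85, 1.23]
```

```bash
python3 - <<'E'
from h import *
A=np.radians(20);z=np.array([np.sin(A),0,-np.cos(A)]);q0=quat(z,[0,1,0])
g=np.array([.5965,-.3135,.058])+.0247*z
ctrl.movep(g+[0,0,.12],q0); ctrl.movel(g,max_speed=.1); s=get_state(); print(s["tcp_pos"]-g,s["contact_force"].round(1),s["qpos"].round(2))
ctrl.close_gripper(50); s=get_state(); print("w",s["width"],s["contact_force"].round(1),s["time"])
ctrl.movel(g+[0,0,.16],max_speed=.12); s=get_state(); print("w",s["width"],s["contact_force"].round(1),s["time"],s["qpos"].round(2))
im,d=vision.grab_frame("scene"); im2,_,_=wrist(); cv2.imwrite("pics/g.png",np.hstack([im[80:330,100:400],im2[130:380,130:380]]))
E
```

```text
[ 0.00041372 -0.00025831  0.00074676] [-1.  -0.4  1. ] [ 0.62  0.68 -0.14  1.88 -0.3   0.29  2.38]
w 0.059247874927984105 [-1.9 -1.2  4.1] 7.7
w 0.05930931701466299 [-1.1 -0.1 -0.8] 9.1833 [ 0.56  0.48 -0.04  1.72 -0.25  0.65  2.28]
```

View pics/g.png

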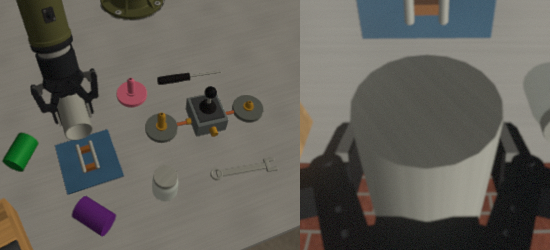

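Image: the cup is held in the jaws, mouth forward at about (80,125), and the rest is empty. Next I'll turn it over above the tall post.

```bash
python3 - <<'E'
from h import *
A=np.radians(20);z=np.array([np.sin(A),0,-np.cos(A)]);q=quat(z,[0,1,0]);G=Rn.from_quat(q[[1,2,3,0]]).as_matrix()
Ry=Rn.from_euler('y',90,degrees=True).as_matrix()
F=Rn.from_euler('z',270,degrees=True).as_matrix()@Ry@G;qf=Rn.from_matrix(F).as_quat()[[3,0,1,2]]
P=lambda h:np.array([.5745,-.0977,h])+.0247*F[:,2]
ctrl.movep(P(.21),qf); s=get_state(); print(s["time"],s["width"],s["qpos"].round(2),(s["tcp_pos"]-P(.21)).round(4))
ctrl.movel(P(.145),max_speed=.08); s=get_state(); print(s["time"],s["contact_force"].round(1),(s["tcp_pos"]-P(.145)).round(4))
a,d=vision.grab_frame("scene"); b,d2=vision.grab_frame("top"); cv2.imwrite("pics/t.png",cv2.resize(np.hstack([a[100:280,150:390],b[120:300,130:370]]),None,fx=1.6,fy=1.6))
for n,D in (("scene",d),("top",d2)):
    for r in models.masks_of(n,"cup"):
        X=cloud(n,D,r["mask"]); m=np.median(X,0)
        if abs(m[1]+.1)<.05: print(n,round(r["p"],2),m.round(3),X.min(0).round(3),X.max(0).round(3))
E
```

```text
10.3917 0.05940026987352419 [ 0.45  0.91  0.26  1.51 -1.01  1.8   1.08] [-0.     -0.0004 -0.0004]
11.35 [-0.6  0.1 -1.6] [ 0.0001 -0.0001  0.0003]
scene 0.66 [ 0.586 -0.101  0.176] [ 0.545 -0.132  0.014] [ 0.635 -0.064  0.18 ]
top 0.7 [ 0.571 -0.097  0.177] [ 0.544 -0.131  0.002] [ 0.609 -0.069  0.182]
```

View pics/t.png

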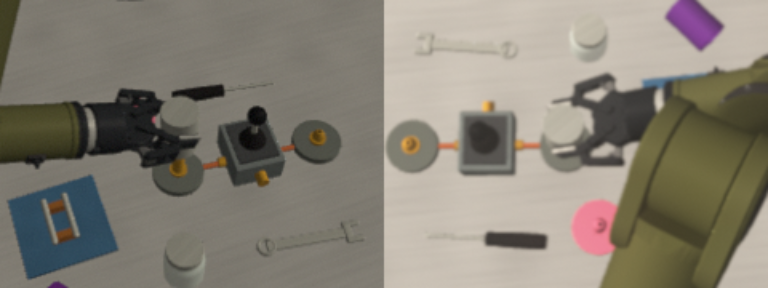

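Image: the cup is mouth-down above the tall post, its top at z ≈ 0.178 and its centre at ≈ (0.572, −0.098), clear of the box. I'll lower it until force shows contact.

```bash
python3 - <<'E'
from h import *
p=np.array(get_state()["tcp_pos"]); h=.145
ctrl.movel(p-[0,0,.067],max_speed=.06); ctrl.pause(.2); h-=.067
f0=get_state()["contact_force"]; print(f0.round(1),get_state()["time"])
while h>.060:
    h-=.0015; ctrl.movel(p-[0,0,.145-h],max_speed=.02); s=get_state(); df=s["contact_force"]-f0
    print(round(h,4),df.round(1),(s["tcp_pos"][2]-p[2]+.145-h).round(4))
    if df[2]>4: break
print(s["time"])
a,d=vision.grab_frame("scene"); cv2.imwrite("pics/s.png",cv2.resize(a[120:260,170:350],None,fx=3,fy=3))
for r in models.masks_of("scene","cup"):
    X=cloud("scene",d,r["mask"]); m=np.median(X,0)
    if abs(m[1]+.1)<.05: print(round(r["p"],2),m.round(3),X.max(0).round(3))
E
```

```text
[-0.5 -0.1 -0.9] 13.0083
0.0765 [ 0.2  0.9 -0.3] -0.0001
0.075 [-0.   0.7 -0.9] -0.0001
0.0735 [ 0.5 -0.4 -1. ] -0.0001
0.072 [ 1.3  0.2 -0.2] -0.0001
0.0705 [ 1.5  0.2 -0.2] -0.0001
0.069 [ 0.8  0.1 -0.1] -0.0001
0.0675 [1.  0.8 1. ] 0.0001
0.066 [-0.9 -1.6  8.2] 0.0015
15.0083
0.81 [ 0.583 -0.101  0.098] [ 0.606 -0.07   0.103]
```

View pics/s.png

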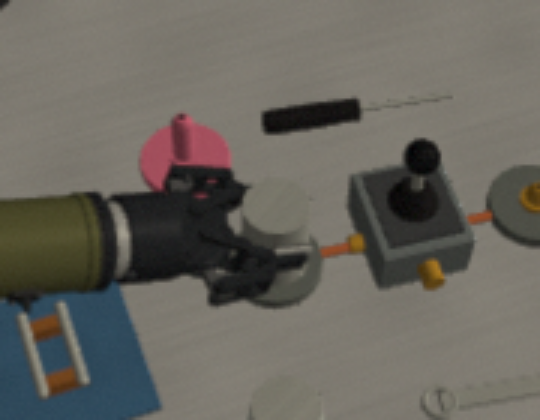

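Image: the cup is seated on the tall post's base, its top at z ≈ 0.100 as expected, with contact felt at +8 N. I'll release, back off and go around to the +y side of the knob.

```bash
python3 - <<'E'
from h import *
s=get_state();p=np.array(s["tcp_pos"]);q=np.array(s["eef_rot"]);z=Rn.from_quat(q[[1,2,3,0]]).as_matrix()[:,2]
ctrl.movel(p+[0,0,.0012],max_speed=.02)
ctrl.ungrasp(); ctrl.movel(p-.13*z,max_speed=.12); ctrl.movel(p-.13*z+[0,0,.16],max_speed=.2)
s=get_state(); print(s["time"],s["width"],s["tcp_pos"])
a,d=vision.grab_frame("scene"); cv2.imwrite("pics/r.png",cv2.resize(a[100:280,150:390],None,fx=3,fy=3))
for r in models.masks_of("scene","cup"):
    X=cloud("scene",d,r["mask"]); m=np.median(X,0)
    if abs(m[1]+.1)<.05: print(round(r["p"],2),m.round(3),X.max(0).round(3)); T=X[X[:,2]>.095]; print("top",circ(T),T.mean(0),T[:,2].std())
c=np.array([.5858,.0317]);u=np.array([-.0877,-.9961])
for sg in (1,-1):
  qd=quat([0,0,-1],[sg*u[1],-sg*u[0],0])
  for o,h in ((.06,.28),(.06,.108),(0,.108)): k=ctrl.ik([*(c-u*o),h],qd); print(sg,o,h,None if k is None else k.round(2))
E
```

```text
17.9583 0.08498053379121931 [ 0.57445498 -0.19642334  0.26299426]
0.63 [ 0.592 -0.105  0.093] [ 0.607 -0.07   0.103]
top (array([ 0.57723251, -0.09935469]), np.float64(0.02122219668324629)) [ 0.5776683  -0.09953214  0.09882765] 0.0014153358856954187
1 0.06 0.28 [ 0.46  0.65 -1.23  1.49  0.62  1.43  2.28]
1 0.06 0.108 [ 0.32  0.72 -0.88  1.73  0.64  1.01  2.26]
1 0 0.108 [ 0.45  0.72 -0.93  1.76  0.67  1.01  2.32]
-1 0.06 0.28 [-0.38  0.44  0.29  1.5  -0.13  1.22 -0.16]
-1 0.06 0.108 [-0.5   0.63  0.5   1.74 -0.38  0.86  0.08]
-1 0 0.108 [-0.4   0.62  0.49  1.77 -0.38  0.85  0.18]
```

View pics/r.png

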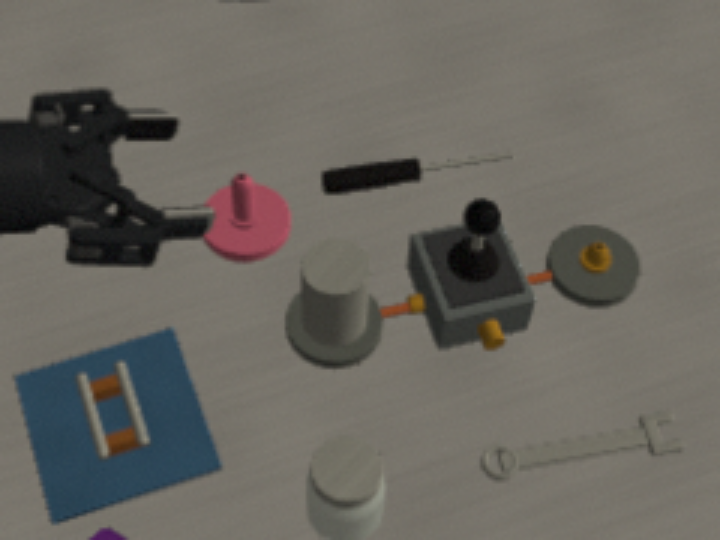

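Image: the cup stands upright and free on the tall post, and nothing else has moved. Now the stick.

```bash
cat >> h.py <<'E'
c=np.array([.5858,.0317]);u=np.array([-.0877,-.9961])
def knob(n="scene"):
    a,d=vision.grab_frame(n)
    for r in models.masks_of(n,"knob"):
        X=cloud(n,d,r["mask"]);X=X[(X[:,2]>.105)&(np.linalg.norm(X[:,:2]-c,axis=1)<.06)]
        if len(X)<20: continue
        # sphere of 16 mm radius through the visible points
        from scipy.optimize import least_squares
        k=least_squares(lambda p:np.linalg.norm(X-p,axis=1)-.016,X.mean(0)-[0,0,.01],loss="soft_l1",f_scale=.002).x
        v=k[:2]-c; return a,k.round(4),"side tilt toward tall",np.arctan2(v@u,k[2]-.06).round(3),"fore mm",(1000*(v@[u[1],-u[0]])).round(1)
    return a,None
E
python3 - <<'E'
from h import *
print(knob()[1:])
qd=quat([0,0,-1],[-u[1],u[0],0])
ctrl.close_gripper(); ctrl.movep([*(c-u*.06),.28],qd); ctrl.movel([*(c-u*.055),.108],max_speed=.15)
ctrl.pause(.2); f0=get_state()["contact_force"]; print(knob()[1:],get_state()["time"])
for o in (.033,.02,.008):
    ctrl.movel([*(c-u*o),.108],max_speed=.05); s=get_state(); print(o,(s["contact_force"]-f0).round(1),s["time"],knob()[1:])
cv2.imwrite("pics/k.png",np.hstack([knob()[0][120:260,170:370],vision.grab_frame("top")[0][130:270,130:330]]))
E
```

```text
(array([0.5868, 0.0301, 0.124 ]), 'side tilt toward tall', np.float64(0.023), 'fore mm', np.float64(-1.1))
(array([0.5868, 0.0305, 0.1245]), 'side tilt toward tall', np.float64(0.017), 'fore mm', np.float64(-1.1)) 21.7917
0.033 [0.3 1.1 0.5] 22.3833 (array([0.5871, 0.0308, 0.124 ]), 'side tilt toward tall', np.float64(0.013), 'fore mm', np.float64(-1.4))
0.02 [-0.8  1.9  0.5] 22.8917 (array([0.5867, 0.0241, 0.1235]), 'side tilt toward tall', np.float64(0.118), 'fore mm', np.float64(-1.6))
0.008 [-0.2  4.3  0.9] 23.3833 (array([0.5853, 0.0121, 0.1219]), 'side tilt toward tall', np.float64(0.306), 'fore mm', np.float64(-1.2))
```

View pics/k.png

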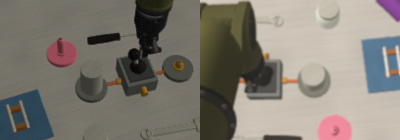

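The image shows the stick leaning towards the cup, measured at about 0.3 rad. I'll push on to about 0.41 and hold.

```bash
python3 - <<'E'
from h import *
ctrl.movel([*(c-u*.0015),.108],max_speed=.03); s=get_state(); print(s["contact_force"].round(1),s["time"],knob()[1:])
ctrl.pause(2.6); s=get_state();print(s["contact_force"].round(1),s["time"],knob()[1:])
E
```

```text
[ 0.3  3.3 -1.7] 24.0 (array([0.5845, 0.0063, 0.1192]), 'side tilt toward tall', np.float64(0.406), 'fore mm', np.float64(-0.9))
[ 0.4  5.1 -2.5] 26.7 (array([0.5847, 0.0061, 0.1193]), 'side tilt toward tall', np.float64(0.407), 'fore mm', np.float64(-1.2))
```

```bash
python3 - <<'E'
from h import *
ctrl.movel([*(c-u*.055),.108],max_speed=.05); ctrl.movel([*(c-u*.06),.28],max_speed=.2); ctrl.movel([.5,.3,.3],max_speed=.3); ctrl.pause(.5)
s=get_state();print(s["contact_force"].round(1),s["time"],knob()[1:])
a,d=vision.grab_frame("scene"); cv2.imwrite("pics/f.png",cv2.resize(a[100:290,100:400],None,fx=2.4,fy=2.4))
for r in models.masks_of("scene","cup"):
    X=cloud("scene",d,r["mask"]); m=np.median(X,0)
    if abs(m[1]+.1)<.05: T=X[X[:,2]>.095]; print("cup top",T.mean(0).round(4))
for t in ("jar",):
    for r in models.masks_of("scene",t): print(t,np.round(r["point"]),round(r["p"],2))
for t in ("wrench","screwdriver"): print(t,[(np.round(r["point"]),round(r["p"],2)) for r in models.recognise("scene",t)])
E
```

```text
[-1.1 -0.3  1.1] 30.4333 (array([0.5873, 0.0302, 0.1241]), 'side tilt toward tall', np.float64(0.021), 'fore mm', np.float64(-1.6))
cup top [ 0.5772 -0.0998  0.0989]
jar [265. 263.] 0.95
wrench [(array([349., 250.]), 0.86)]
screwdriver [(array([274., 158.]), 0.75), (array([311., 181.]), 0.34)]
```

View pics/f.png

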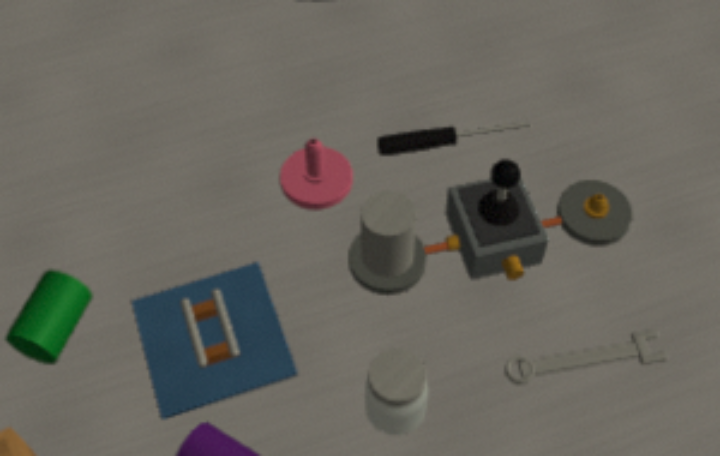

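```bash
python3 -c "
from station import ticket; print(ticket.close_job())"
```

```text
the job is handed in; nothing more can be done
None
```

The job is done and handed in at about 30 s on the robot's clock, against the 61 s limit; handing in gave no verdict.

- **Cup:** I took it from its rest, turned it mouth-down and lowered it onto the tall post in 1.5 mm steps until I felt about 8 N of contact. At the last look its top was at z ≈ 0.099 m, where a seated cup should be at 0.100 m. It stood upright and within about 4 mm of the post's axis.
- **Stick:** I pushed it towards the tall post only and held it for over 2.6 s. The camera measured a tilt of 0.406 rad at the start and 0.407 rad at the end of the hold; the air opens at 0.32 rad. After release it read 0.021 rad, the same as before the push (0.023), so it is back in the middle.
- **Surroundings:** The jar, wrench and screwdriver are where they were in the first picture, judged by eye and by the networks' pixel positions. The look-alikes that show in the last picture look untouched. The arm ended well clear of everything.
- **What failed:** The first straight-line approach to the cup was refused as unreachable, and nothing moved. I re-planned it with the gripper tilted 20° instead of 25°.

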